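# Fit the sieve in the filling funnel and hold its sprung gate half open

## Robot

A 6-joint arm with a two-finger parallel gripper is mounted at the origin on a cart in front of the work surface, level with it; the furniture and walls round the work are solid. World frame = base frame: x ahead of the robot, y to its left, z up, the work surface at z = 0. Lengths are in mm, angles in rad, forces in N, time in s.
With the tool pointing down it reaches from about 400 to 825 mm from the base axis. Payload 7 kg.
Tool frame: the origin (TCP) lies on the centre line of the jaws, within the pads' length; the fingertips stand 19 mm ahead of it and the grasp point (between the pads) is the TCP (tip_extent is the distance from the TCP to the fingertips, in mm); z points along the fingers, y is the line along which they close (so a half turn about z gives the same grasp; the last joint's range is limited). The gripper opens to 88 mm and grips with 3 to 60 N. Pads are 19 mm wide; open, the fingers measure 130 mm over their backs; the gripper's body (78 mm by 193 mm) begins 47 mm behind the grasp point.
Start: joints at [1.514, 0.359, 0.012, 0, -1.224, -0.288], TCP at [228.163, 635.245, 245.561] pointing down, gripper open.
Joint ranges: [-3.07, 3.07], [-1.43, 2.12], [-1.02, 1.25], [-3.03, 1.67], [-3.05, -0], [-3.03, 3.03]. Speed limits (rad/s): [2.39, 2.39, 3.01, 3.14, 3.14, 3.14].

## Interface

Orientations are given as a 3x3 rotation matrix whose columns are the frame's x, y, z axes.
In Python, from workcell import * gives the robot as it stands.
- The arm moves only by the tool drive_tool, never from a script. Its argument "moves" is a list of rows, each a list of 5 numbers: the opening, from -1 (shut) to 1 (fully open), then the shift along the tool's x, y, z in cm, then the turn about the tool's z in degrees. In form: [[claw, dx, dy, dz, spin], ...]. A call has 1 to 20 rows; each row is the pose to reach, as a shift and turn from the pose commanded when the call began, along the tool's axes at that moment; what a row does not reach only later rows make up. A row lasts 1/10 s, in which the tool goes at most 50 mm and 8.59 degrees, less where a joint would pass 70% of its speed; a pose out of reach is approached as far as the arm can. A call with a gripper value outside its range is refused whole. The fingers move at their own pace and stop on an object; "force" is the grip in N (left out, the last holds). Time passes only in rows, so rows that repeat a pose let the fingers close. It gives the time, the measured TCP pose, the force, the opening and the grip force at its end, in the units of the state.
- get_obs(): the state, without advancing time (a new reading comes with each control period).
- get_image(name): name is "scene" or "side" or "wrist"; returns (picture, depth): 384x512x3 uint8, blue, green, red; 384x512 float32, mm along the optical axis (not along the pixel's ray), 0 where there is no reading.
- camera_params(name): a dict with "K" (3x3 intrinsics, pixels), "origin" and "orientation" of the camera in the world. Camera axes: x right, y up, looking along -z (the intrinsics and any distortion apply to the point x, -y, -z); pixel columns grow to the right and rows downward; lengths in mm; the calibration is good to about 2 mm. A picture is of the moment at which its call begins: read the wrist's pose just before it. camera_params takes no time and is no camera call; for the wrist camera it gives the pose at the moment of the call.
- hand_in(): hands the job in; it is judged then, once.
The state is a dict: "time": time; "joint_positions": joint angles; "joint_velocities": joint speeds; "joint_torque": joint torques, N m; "eef_pos": TCP position; "orientation": TCP orientation; "force": force on the tool from outside, world axes, zero at the start; "torque": the same for the moment, N m; "opening": finger opening in mm; "grip_force": force on a finger pad.
Only numpy, scipy, OpenCV 4.12 (cv2) and the standard library are available. Lean on these libraries where they do the work, as an engineer would, in place of code of your own. Each camera call takes 0.05 s, during which the arm holds its last target. There are 200 camera calls.

## Task

I am about to tip dried lentils through the filling funnel into the bowl that stands under it. First set the sieve basket into the funnel's mouth, flange up and resting all round on the rim, and let go of it; then take the gate's upright tab, draw the sprung gate out to half of its travel and finish while still holding it there with the fingers, because it shuts by itself when let go. Leave the bowl under the outlet, and do not disturb the jam jar or the salt shaker.

Things in the scene. Friction and masses are not known exactly. Their poses are not given: they have to be found in the camera images.
- stand: Steel filling stand fixed to the worktop: foot plate (x -78 to +102 mm, 150 mm wide, top at 12 mm, the bowl stands on it), low back post on the +x side, and on top a round open funnel 75 mm across, rim 190 mm above the worktop. Origin on the worktop below the funnel's axis; z up; -x is the front, the way the gate is drawn out.
- funnel_mouth (a point): Centre of the funnel's round mouth, level with its rim, 190 mm above the worktop (axes as the stand). The mouth is a straight round bore 67 mm wide and 37 mm deep with a wall 4 mm thick; below it the funnel narrows.
- outlet (a point): Centre of the funnel's outlet just under the gate, on the funnel's axis, 100 mm above the worktop (axes as the stand). The outlet is 51 mm wide; the gate closes it.
- gate (a joint): Travel of the gate in m: 0 shut, 0.060 fully open (stop), half 0.030. It grows as the flat plate is drawn out level along the stand's -x. Springs pull it shut with 4 N at 0 and 0.2 N more per mm (10 N at half), plus 0.5 N friction. At half a fine line across the plate's top comes out at the front edge of the dark strap over it.
- gate_tab: Black upright tab on the gate's outer end: 10 mm thick (stand's x), 28 mm wide (y), 40 mm high, lowest 8 mm slightly wider. Origin at its centre, 133 mm above the worktop, 122 mm in front of the funnel's axis when shut; axes as the stand. The bar below it tops at 114 mm; the funnel's wall is 80 mm behind it. Pinch it from above across its thickness or width.
- basket: Loose steel sieve basket, about 90 g: perforated round cup 60 mm wide (48 mm at its floor), flat flange 83 mm across at its top, arched wire bail above, along the basket's x. Origin at the centre of its underside, z up. The flange's underside is 28 mm above the origin: seated, the origin is 28 mm below the funnel's rim. It starts upright on the worktop.
- basket_grip (a point): Middle of the black sleeve on the basket's bail, 70 mm above the basket's origin: a round bar 10 mm thick and 36 mm long along the basket's x (close the fingers across it, along the basket's y).
- bowl: Small white round bowl with dots, 100 mm wide, 46 mm high, standing loose on the stand's foot plate under the outlet. Origin at the centre of its underside.
- jam_jar: Square-shouldered glass jam jar with a yellow lid, 71 x 71 x 110 mm, right of the stand; a bystander. Origin at the centre of its underside.
- shaker: Glass salt shaker with a metal top, 44 mm wide, 90 mm high, standing left of the basket; a bystander. Origin at the centre of its underside.

How it is judged (in metres and radians):
On the way, in this order (a step that is already met when the one before it is completed fails the run):
1. the sieve basket sits in the funnel's mouth, flange up on the rim, released, with the gate still shut (horizontal distance between basket and funnel_mouth below 0.006 m and z of basket in the frame of funnel_mouth between -0.032 and -0.0255 m and angle between basket's own z axis and vertical below 0.08 rad and contact force between basket and the fingers below 0.2 N and linear speed of basket below 0.02 m/s and value of joint gate below 0.006 m), for 0.2 s.
2. the fingers hold the gate at half travel (value of joint gate between 0.024 and 0.036 m and contact force between gate_tab and the fingers above 3 N), for 0.5 s.
At the end, for the whole second after the job is handed in: Fingers press on the tab (over 3 N); the gate stands still (under 10 mm/s) at 24 to 36 of its 60 mm; the basket sits untouched in the mouth, flange up on the rim (within 6 mm of the axis, 2.5 mm in height, 0.08 rad); the bowl is upright, its centre within 22 mm of the outlet axis (all of step 2 and velocity of joint gate between -0.01 and 0.01 m/s and horizontal distance between basket and funnel_mouth below 0.006 m and z of basket in the frame of funnel_mouth between -0.032 and -0.0255 m and angle between basket's own z axis and vertical below 0.08 rad and contact force between basket and the fingers below 0.2 N and horizontal distance between bowl and outlet below 0.022 m and angle between bowl's own z axis and vertical below 0.1 rad); the arm keeps its last pose, push and grip.
It fails at once if the jam jar is disturbed (moved more than 30 mm) (distance of jam_jar from where it was at the start of the episode above 0.03 m).
It fails at once if the salt shaker is disturbed (moved more than 30 mm) (distance of shaker from where it was at the start of the episode above 0.03 m).
It also fails if it takes over 56 s, if anything falls off the work surface, if the arm or the gripper's body presses on something with over 40 N, if the wrist force passes 120 N, or if a joint passes its speed limit or range.

## Working session

There is one attempt and no reset: what is moved stays moved. The work goes in short steps, Python scripts to look and compute and a tool call to move; the robot and the scene stay as the last step left them, time stands still between calls to the robot, and variables do not carry over. Pictures are saved under pics/ and viewed, at most 10 in all, crops included, and the job is handed in when it is done.

Besides the shell and the picture viewer there is one more tool, called after "Call:" as name([rows], argument=value, ...), one row to a line, values as JSON. drive_tool: Moves the arm, as the interface text tells. Its arguments: {"type":"object","properties":{"moves":{"type":"array"},"force":{"type":"number"}},"required":["moves"]}

```bash
mkdir -p pics; cat > h.py <<'E'
from workcell import *
import numpy as np, cv2
def snap(n,tag):
    p=camera_params(n); im,d=get_image(n); cv2.imwrite(f'pics/{tag}.png',im); np.savez(f'{tag}.npz',im=im,d=d,K=p['K'],o=p['origin'],R=p['orientation'])
def world(tag,u=None,v=None):
    z=np.load(f'{tag}.npz'); d=z['d']; K=z['K']
    V,U=np.mgrid[:d.shape[0],:d.shape[1]]
    c=np.stack([(U-K[0,2])/K[0,0]*d,-(V-K[1,2])/K[1,1]*d,-d],-1)
    w=c@np.array(z['R']).T+z['o']; w[d==0]=np.nan
    return w if u is None else w[v,u]
E
python3 - <<'E'
from h import *
for n in ['scene','side']: 
    snap(n,n+'0'); p=camera_params(n); print({k:np.round(v,3).tolist() if not isinstance(v,str) else v for k,v in p.items()})
o=get_obs(); print({k:np.round(v,3) for k,v in o.items()})
a=cv2.imread('pics/scene0.png')
E
```

```text
{'K': [[481.546, 0.0, 246.722], [0.0, 481.546, 191.878], [0.0, 0.0, 1.0]], 'origin': [-253.692, -842.195, 1372.29], 'orientation': [[0.674, 0.566, -0.475], [-0.739, 0.528, -0.418], [0.015, 0.633, 0.774]]}
{'K': [[457.924, 0.0, 261.461], [0.0, 457.924, 186.926], [0.0, 0.0, 1.0]], 'origin': [485.488, 845.553, 1068.422], 'orientation': [[-0.998, 0.049, -0.032], [-0.057, -0.667, 0.742], [0.015, 0.743, 0.669]]}
{'time': np.float64(0.1), 'joint_positions': array([ 1.514,  0.359,  0.011, -0.   , -1.224, -0.288]), 'joint_velocities': array([-0.001, -0.002,  0.001,  0.002,  0.001,  0.   ]), 'joint_torque': array([-1.0000e-03, -5.8417e+01,  2.9375e+01,  7.0160e+00,  1.0000e-02,
       -0.0000e+00]), 'eef_pos': array([228.047, 634.871, 244.706]), 'orientation': array([[ 0.941, -0.338, -0.   ],
       [-0.338, -0.941, -0.001],
       [ 0.   ,  0.001, -1.   ]]), 'force': array([-0.198,  0.821, -0.106]), 'torque': array([ 0.004, -0.016,  0.019]), 'grip_force': np.float64(0.0), 'opening': np.float64(87.27)}
```

View pics/scene0.png

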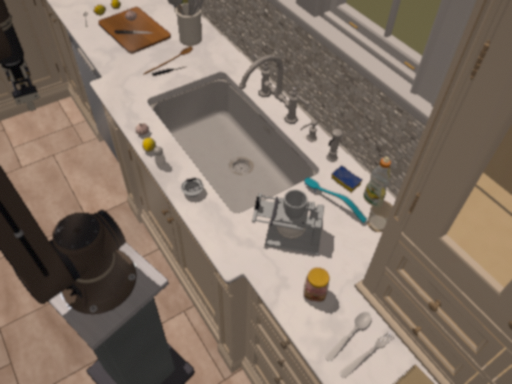

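View pics/side0.png

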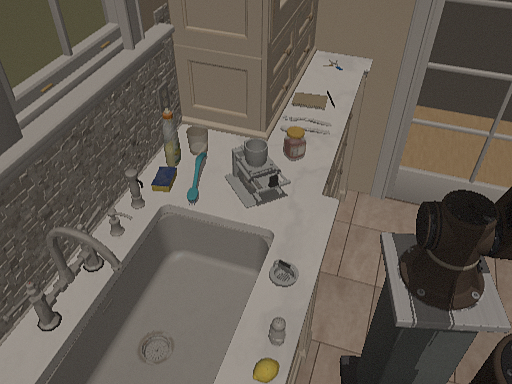

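Scene: funnel at about (295,200), basket at (192,187), jar at (317,285). Side: funnel at (256,150), basket at (284,272), shaker at (277,330). I'll enlarge both and measure.

```bash
python3 - <<'E'
from h import *
for t,boxes in dict(scene0=[(168,165,48,44),(245,175,90,85)],side0=[(255,248,60,54),(215,125,90,90)]).items():
    im=cv2.imread(f'pics/{t}.png')
    cs=[cv2.resize(im[y:y+h,x:x+w],(400,300 if 0 else int(400*h/w)),interpolation=cv2.INTER_CUBIC)[:400] for x,y,w,h in boxes]
    H=max(c.shape[0] for c in cs); cs=[cv2.copyMakeBorder(c,0,H-c.shape[0],0,0,0) for c in cs]
    cv2.imwrite(f'pics/{t}_c.png',np.hstack(cs))
s=world('side0'); c=world('scene0')
for w,n in((s,'side'),(c,'scene')):
  for lo,hi,tag in((183,196,'rim'),(145,158,'tabtop'),(20,33,'flange'),(68,85,'bail')):
    m=(w[...,2]>lo)&(w[...,2]<hi)&(w[...,0]>200)&(w[...,0]<850)
    v,u=np.nonzero(m)
    # clusters
    k=cv2.connectedComponentsWithStats(cv2.dilate(m.astype(np.uint8),np.ones((3,3))))
    for i in range(1,k[0]):
      q=w[m&(k[1]==i)]
      if len(q)>4: print(n,tag,len(q),k[2][i][:4],np.median(q,0).round(1),np.ptp(q,axis=0).round(0))
E
```

```text
side rim 414 [185  10 159  91] [ 563.3 -694.3  189.7] [647. 853.  13.]
side rim 132 [244 137  25  19] [ 554.5 -324.7  188.4] [72. 80. 13.]
side rim 17 [119 261   5  10] [848.4 175.7 189.6] [ 5. 16. 11.]
side tabtop 80 [308  17  35  18] [  271.3 -1440.1   151.9] [164. 191.  13.]
side tabtop 311 [186  37 122  72] [ 634.6 -675.4  152. ] [468. 609.  13.]
side tabtop 8 [173 123   4   9] [ 848.7 -458.8  152.9] [ 2. 28.  6.]
side tabtop 43 [249 145  17   7] [ 558.9 -362.6  151.7] [46. 18. 12.]
side tabtop 52 [244 153  25  11] [ 556.  -300.2  152.5] [70. 40. 13.]
side tabtop 31 [269 173  10   8] [ 497.  -224.   151.5] [22. 19. 11.]
side flange 709 [189  41 151  98] [ 522.6 -697.2   26.7] [647. 865.  13.]
side flange 55 [188 144  21  12] [ 776.1 -499.7   27. ] [69. 54. 12.]
side flange 57 [283 147  24  12] [ 425.7 -505.4   26.6] [79. 47. 13.]
side flange 11 [176 153   6   9] [ 846.2 -454.    26.4] [ 5. 33.  9.]
side flange 36 [168 166  10  23] [ 846.6 -344.3   28.9] [ 8. 97. 12.]
side flange 27 [230 169  14  11] [ 622.8 -381.    26.5] [36. 32. 13.]
side flange 58 [186 181  13  21] [ 765.5 -25
[... 2543 characters left out ...]
ne flange 33 [485 346  21  20] [  608.2 -1038.7    29.4] [83. 20.  9.]
scene flange 23 [496 364  16  14] [  582.8 -1073.5    30.7] [57. 17.  6.]
scene flange 23 [463 371  17  13] [  499.1 -1013.8    30.4] [53. 15.  5.]
scene bail 42 [152 145  12  11] [457.2 226.6  77.3] [32. 35. 17.]
scene bail 28 [184 176  16   6] [453.2  44.8  72.9] [38. 27. 11.]
scene bail 40 [367 186  15  11] [ 845.7 -463.3   76.7] [ 8. 48. 17.]
scene bail 129 [369 200  24  24] [ 791.4 -524.7   76.4] [85. 70. 17.]
scene bail 17 [312 232   9   6] [ 560.8 -427.2   76.7] [12. 16. 13.]
scene bail 92 [304 271  26  25] [ 399.1 -547.4   79.1] [55. 81. 17.]
scene bail 502 [363 273 101 111] [ 488.4 -841.3   78.2] [100. 370.  17.]
```

View pics/scene0_c.png

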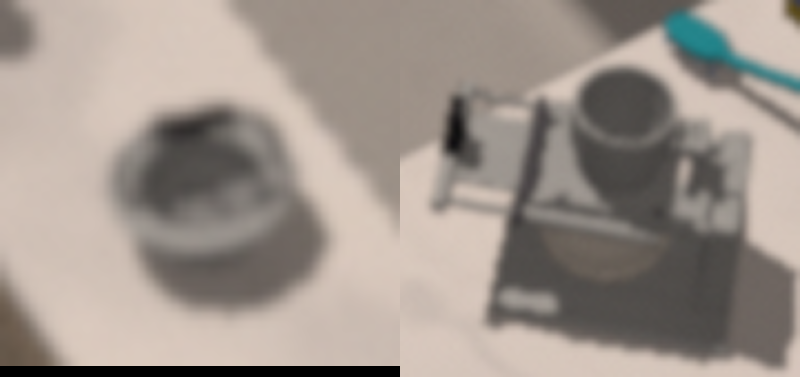

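View pics/side0_c.png

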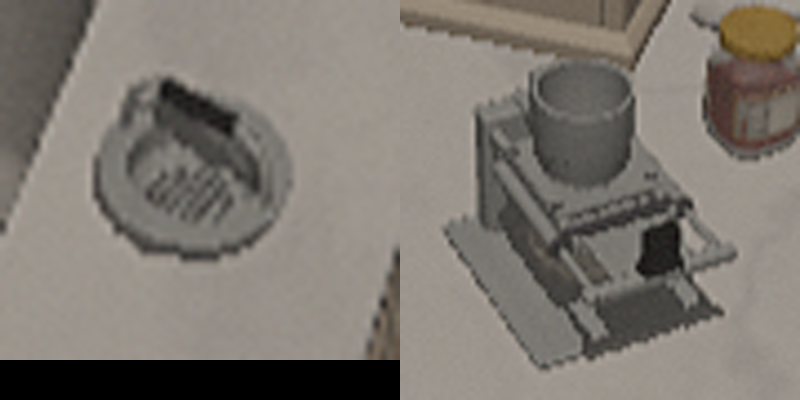

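Scene crop: basket with the bail running left-right, gate tab at full-image (259,203). Side crop: sleeve runs (280,262)–(290,268), tab at (274,180). I'll fit these now.

```bash
python3 - <<'E'
from h import *
for t in('side0','scene0'):
  w=world(t); im=cv2.imread(f'pics/{t}.png').max(2)
  near=lambda c,r:np.hypot(w[...,0]-c[0],w[...,1]-c[1])<r
  Z=w[...,2]
  def circ(m):
    q=w[m][:,:2]; A=np.c_[2*q,np.ones(len(q))]; s=np.linalg.lstsq(A,(q**2).sum(1),rcond=None)[0]
    (ec,er)=cv2.minEnclosingCircle(q.astype(np.float32)); return s[:2].round(1),round((s[2]+s[:2]@s[:2])**.5,1),np.round(ec,1),round(er,1)
  print(t,'rim',circ(near((555,-335),60)&(Z>184)&(Z<197)))
  print('flange',circ(near((455,47),60)&(Z>24)&(Z<40)))
  for n,m in(('sleeve',near((455,47),45)&(Z>64)&(Z<85)&(im<90)),('tab',near((495,-226),40)&(Z>118)&(Z<160)&(im<90))):
    q=w[m]; u=np.linalg.svd(q[:,:2]-q[:,:2].mean(0))[2][0]; print(n,len(q),q.mean(0).round(1),((q.max(0)+q.min(0))/2).round(1),np.ptp(q,axis=0).round(),u.round(3),np.degrees(np.arctan2(u[1],u[0])).round(1), np.ptp((q[:,:2])@u).round(1))
  for n,c,r in(('jar',(398,-548),70),('shaker',(467,250),40)):
    q=w[near(c,r)&(Z>50)&(Z<130)]; print(n,q.min(0).round(),q.max(0).round())
p=camera_params('wrist');o=get_obs();R=np.array(o['orientation']);print('cam in tool',(R.T@(np.array(p['origin'])-o['eef_pos'])).round(1),(R.T@p['orientation']).round(3),p['K'])
E
```

```text
side0 rim (array([ 557. , -329.7]), np.float64(35.4), array([ 555.9, -330.6]), 40.1)
flange (array([452.4,  48.5]), np.float64(35.1), array([452.2,  47.5]), 42.2)
sleeve 39 [453.7  50.1  73.7] [453.   49.7  73.2] [30. 21.  8.] [-0.855  0.519] 148.7 34.9
tab 93 [ 496.4 -222.   136.8] [ 497.8 -222.5  137.5] [28. 23. 39.] [0.904 0.428] 25.4 29.8
jar [ 387. -567.   50.] [ 466. -487.  118.]
shaker [447. 223.  51.] [484. 257.  94.]
scene0 rim (array([ 556.8, -332.3]), np.float64(35.1), array([ 558.5, -333.2]), 39.9)
flange (array([451.6,  44.6]), np.float64(33.5), array([450.3,  45.2]), 42.1)
sleeve 10 [449.9  43.8  71.9] [449.7  43.5  72.9] [21. 14.  9.] [ 0.787 -0.617] -38.1 25.0
tab 37 [ 491.4 -232.4  138.5] [ 494.8 -231.5  137.4] [29. 15. 39.] [-0.937 -0.349] -159.6 30.4
jar [ 385. -575.   50.] [ 459. -493.  118.]
shaker [445. 213.  51.] [478. 250.  96.]
cam in tool [  65.9   -1.8 -140.4] [[-0.     0.969  0.246]
 [ 1.     0.     0.   ]
 [ 0.     0.246 -0.969]] [[282.98152495   0.         252.90318504]
 [  0.         282.98152495 187.26530493]
 [  0.           0.           1.        ]]
```

Call:
drive_tool([
  [1,41,47.8,3,12],
  [1,41,47.8,3,12],
  [1,41,47.8,3,12],
  [1,41,47.8,3,12],
  [1,41,47.8,3,12],
  [1,41,47.8,3,12],
  [1,41,47.8,3,12],
  [1,41,47.8,3,12],
  [1,41,47.8,3,12],
  [1,41,47.8,3,12],
  [1,41,47.8,3,12],
  [1,41,47.8,3,12],
  [1,41,47.8,3,12],
  [1,41,47.8,6,12],
  [1,41,47.8,7.5,12],
  [1,41,47.8,7.5,12],
  [1,41,47.8,7.5,12],
  [1,41,47.8,7.5,12],
  [1,41,47.8,7.5,12],
  [1,41,47.8,7.5,12],
])

```text
time: 2.1
eef_pos: [452.7, 47.2, 171.2]
orientation: [[0.851, -0.526, 0.001], [-0.526, -0.851, 0.001], [0.001, -0.001, -1.0]]
force: [-0.6, 0.2, -0.5]
opening: 87.8
grip_force: 0.0
```

```bash
python3 - <<'E'
from h import *
o=get_obs();print(o['time'],o['eef_pos'],np.round(o['orientation'],3),np.round(o['joint_velocities'],3));snap('wrist','w1')
w=world('w1');im=cv2.imread('pics/w1.png').max(2);Z=w[...,2]
r=np.hypot(w[...,0]-452,w[...,1]-46)
q=w[(r<60)&(Z>24)&(Z<38)];ec=cv2.minEnclosingCircle(q[:,:2].astype(np.float32));print('flange',ec,np.median(q[:,2]))
m=(r<40)&(Z>62)&(Z<90)&(im<90);q=w[m];u=np.linalg.svd(q[:,:2]-q[:,:2].mean(0))[2][0];print(len(q),q.mean(0),np.ptp(q,axis=0),np.degrees(np.arctan2(u[1],u[0])))
rr=cv2.minAreaRect(q[:,:2].astype(np.float32));print(rr,q[:,2].max())
E
```

```text
2.1 [452.73838708  47.20434481 171.24260694] [[ 0.851 -0.526  0.001]
 [-0.526 -0.851  0.001]
 [ 0.001 -0.001 -1.   ]] [-0.001  0.002 -0.004 -0.002  0.003  0.001]
flange ((454.50286865234375, 48.96538162231445), 41.329750061035156) 32.174352431977525
487 [456.26841706  47.45481675  74.44616655] [44.99447983 29.01859098 15.45322442] 148.29948016105828
((460.5150451660156, 45.12725830078125), (9.788813591003418, 50.287132263183594), 58.473426818847656) 77.7331435510277
```

View pics/w1.png

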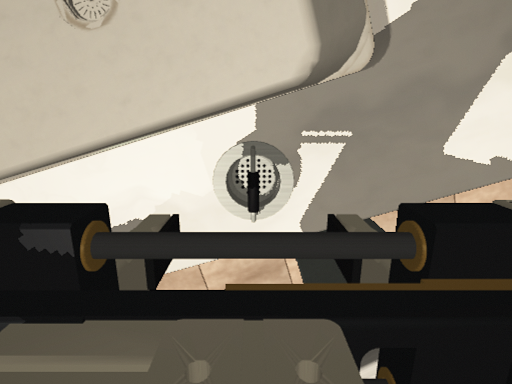

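Wrist: basket centred at (253,181) with the sleeve upright at column 253, midway between the fingers, so it is aligned. I'll descend and grip.

Call:
drive_tool([
  [1,0,-0.1,4,0],
  [1,0,-0.1,7,0],
  [1,0,-0.1,9,0],
  [1,0,-0.1,10,0],
  [1,0,-0.1,10,0],
  [1,0,-0.1,10,0],
  [-1,0,-0.1,10,0],
  [-1,0,-0.1,10,0],
  [-1,0,-0.1,10,0],
  [-1,0,-0.1,10,0],
  [-1,0,-0.1,10,0],
  [-1,0,-0.1,10,0],
  [-1,0,-0.1,10,0],
  [-1,0,-0.1,10,0],
], force=25)

```text
time: 3.55
eef_pos: [453.0, 47.6, 70.5]
orientation: [[0.85, -0.526, -0.0], [-0.526, -0.85, -0.0], [-0.0, 0.0, -1.0]]
force: [0.3, 0.2, -0.7]
opening: 29.0
grip_force: 0.0
```

Call:
drive_tool([
  [-1,0,0,0,0],
  [-1,0,0,0,0],
  [-1,0,0,0,0],
  [-1,0,0,0,0],
  [-1,0,0,0,0],
  [-1,0,0,0,0],
  [-1,0,0,0,0],
])

```text
time: 4.25
eef_pos: [452.9, 47.6, 70.5]
orientation: [[0.85, -0.526, -0.0], [-0.526, -0.85, -0.0], [-0.0, 0.0, -1.0]]
force: [-0.5, -0.4, -1.3]
opening: 8.9
grip_force: 25.0
```

Call:
drive_tool([
  [-1,0,0,-2,0],
  [-1,0,0,-6,0],
  [-1,0,0,-11,0],
  [-1,0,0,-16,0],
  [-1,0,0,-20,0],
  [-1,0,0,-22.5,0],
  [-1,0,0,-23,0],
  [-1,0,0,-23,0],
])

```text
time: 5.05
eef_pos: [453.0, 47.8, 300.9]
orientation: [[0.85, -0.526, 0.001], [-0.526, -0.85, 0.001], [0.0, -0.001, -1.0]]
force: [-0.0, -0.4, -1.5]
opening: 9.1
grip_force: 25.0
```

Call:
drive_tool([
  [-1,3,2.8,0,0],
  [-1,6,5.6,0,5],
  [-1,9,8.4,0,10],
  [-1,12,11.2,0,14],
  [-1,15,14,0,18],
  [-1,18,16.8,0,22],
  [-1,21,19.6,0,26],
  [-1,24,22.4,0,28],
  [-1,26.5,24.7,0,28],
  [-1,28,26.1,0,28],
  [-1,28.7,26.7,0,28],
  [-1,28.7,26.7,0,28],
  [-1,28.7,26.7,0,28],
  [-1,28.7,26.7,0,28],
  [-1,28.7,26.7,0,28],
  [-1,28.7,26.7,0,28],
])

```text
time: 6.65
eef_pos: [556.6, -329.7, 301.1]
orientation: [[0.505, -0.863, 0.001], [-0.863, -0.505, -0.0], [0.0, -0.001, -1.0]]
force: [0.5, -0.9, -0.7]
opening: 8.8
grip_force: 25.0
```

```bash
python3 - <<'E'
from h import *
o=get_obs();print(o['time'],o['eef_pos'],np.round(o['orientation'],3));
for n in('wrist','side','scene'):snap(n,n[0]+n[1]+'2')
def cr(q):
  return cv2.minEnclosingCircle(q[:,:2].astype(np.float32))
for n in('wr2','si2','sc2'):
  w=world(n);Z=w[...,2];r=np.hypot(w[...,0]-557,w[...,1]+332);im=cv2.imread(f'pics/{n}.png').max(2)
  a=(r<60)&(Z>184)&(Z<196);b=(r<60)&(Z>252)&(Z<268);print(n,a.sum(),cr(w[a]),b.sum(),cr(w[b]),np.median(w[b],0).round(1))
  t=w[(np.hypot(w[...,0]-495,w[...,1]+227)<35)&(Z>148)&(Z<158)&(im<90)]
  if len(t): print('tab',len(t),t.mean(0),cv2.minAreaRect(t[:,:2].astype(np.float32)))
a=[cv2.imread('pics/wr2.png')[:,60:460],cv2.resize(cv2.imread('pics/si2.png')[70:220,180:336],(400,384),interpolation=2)]
cv2.imwrite('pics/m2.png',np.hstack(a))
E
```

```text
6.65 [ 556.57245463 -329.67998717  301.05681319] [[ 0.505 -0.863  0.001]
 [-0.863 -0.505 -0.   ]
 [ 0.    -0.001 -1.   ]]
wr2 332 ((570.695068359375, -349.16851806640625), 29.626571655273438) 2699 ((563.2333984375, -337.806884765625), 39.65602111816406) [ 576.4 -356.   262.7]
tab 91 [ 499.02093996 -226.99506387  152.85351182] ((498.7318420410156, -226.4828643798828), (21.828454971313477, 6.966136932373047), 31.066959381103516)
si2 110 ((555.3914794921875, -330.288818359375), 41.38426971435547) 197 ((556.3927612304688, -327.24169921875), 43.63798522949219) [ 553.2 -323.8  262.1]
tab 23 [ 494.97207759 -223.36092719  152.42984742] ((495.3479309082031, -223.58824157714844), (28.168575286865234, 8.536245346069336), 36.49442672729492)
sc2 87 ((555.298583984375, -333.1055603027344), 39.51728820800781) 103 ((552.997802734375, -334.68670654296875), 40.609153747558594) [ 530.2 -348.3  261.4]
tab 11 [ 493.8704178  -230.60892402  152.21119381] ((495.4175720214844, -229.99610900878906), (19.919681549072266, 4.456179618835449), 24.288843154907227)
```

View pics/m2.png

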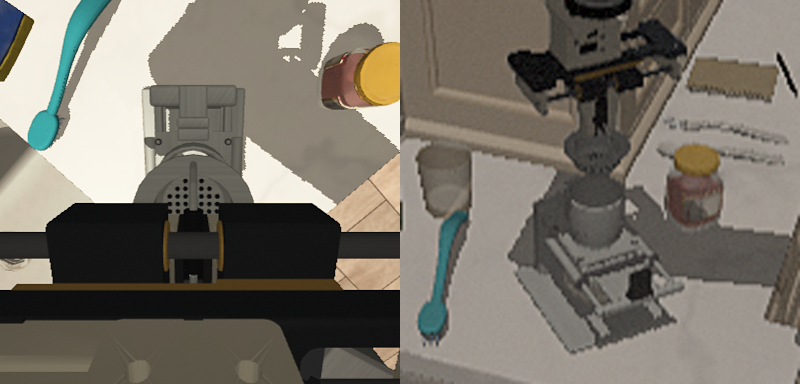

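```bash
python3 - <<'E'
from h import *
from scipy.optimize import least_squares
o=get_obs();R=np.array(o['orientation'])
for n in('wr2','si2','sc2'):
  w=world(n);Z=w[...,2];r=np.hypot(w[...,0]-557,w[...,1]+332)
  for nm,lo,hi,r0,r1 in(('rim',187.5,193,33.5,37.5),('fl',258.5,263.5,30,41.5)):
    q=w[(r<50)&(Z>lo)&(Z<hi)][:,:2]
    def f(c):
      d=np.hypot(*(q-c).T); return np.maximum(d-r1,0)+np.maximum(r0-d,0)+.02*(d-(r0+r1)/2)
    s=least_squares(f,[557,-331],loss='soft_l1');t=(q-o['eef_pos'][:2])@R[:2,:2]
    print(n,nm,len(q),s.x.round(1),'cost',round(s.cost/len(q),2),'tool rel',((s.x-o['eef_pos'][:2])@R[:2,:2]).round(1),'ext',np.percentile(t,[1,99],axis=0).round(1).tolist())
E
```

```text
wr2 rim 315 [ 559.2 -330. ] cost 0.0 tool rel [ 1.3 -2.3] ext [[24.3, -30.3], [38.4, 25.2]]
wr2 fl 2395 [ 557.3 -327.7] cost 0.03 tool rel [-1.7 -1.9] ext [[9.1, -39.1], [39.7, 35.2]]
si2 rim 70 [ 557.1 -330. ] cost 0.27 tool rel [ 0.2 -0.5] ext [[-38.3, -37.7], [38.6, 34.7]]
si2 fl 118 [ 556.9 -330.1] cost 0.2 tool rel [ 0.2 -0.3] ext [[-38.9, -40.5], [38.1, 39.4]]
sc2 rim 50 [ 557.6 -332.3] cost 0.08 tool rel [2.5 0.2] ext [[-33.5, -22.7], [37.5, 37.6]]
sc2 fl 75 [ 557.7 -329.2] cost 0.07 tool rel [-0.2 -1.5] ext [[-35.5, -1.4], [40.1, 40.6]]
```

Call:
drive_tool([
  [-1,0.2,0,1,0],
  [-1,0.2,0,2.5,0],
  [-1,0.2,0,4,0],
  [-1,0.2,0,5,0],
  [-1,0.2,0,5.6,0],
  [-1,0.2,0,6,0],
  [-1,0.2,0,6.2,0],
  [-1,0.2,0,6.2,0],
])

```text
time: 7.6
eef_pos: [557.7, -332.2, 238.7]
orientation: [[0.504, -0.864, 0.0], [-0.864, -0.504, -0.0], [0.0, -0.0, -1.0]]
force: [0.5, -0.4, -0.8]
opening: 9.3
grip_force: 25.0
```

Call:
drive_tool([
  [-1,0,0,0.2,0],
  [-1,0,0,0.4,0],
  [-1,0,0,0.6,0],
  [-1,0,0,0.7,0],
  [-1,0,0,0.7,0],
  [-1,0,0,0.7,0],
])

```text
time: 8.2
eef_pos: [557.6, -332.2, 232.5]
orientation: [[0.504, -0.864, 0.001], [-0.864, -0.504, -0.0], [0.001, -0.0, -1.0]]
force: [-1.2, 1.9, 4.9]
opening: 9.2
grip_force: 25.0
```

```bash
python3 - <<'E'
from h import *
snap('side','si3');w=world('si3');Z=w[...,2];r=np.hypot(w[...,0]-557,w[...,1]+331);b=(r<55)&(Z>175)&(Z<205);q=w[b]
print(len(q),cv2.minEnclosingCircle(q[:,:2].astype(np.float32)),np.percentile(q[:,2],[5,25,50,75,95]))
print(get_obs()['force'],get_obs()['eef_pos'])
E
```

```text
279 ((555.8604125976562, -330.18243408203125), 42.47144317626953) [176.70039735 182.64239284 190.94534679 194.35169953 196.43366642]
[-2.63573138  2.63030891  5.76061551] [ 557.58685736 -332.19124423  232.51082535]
```

Call:
drive_tool([
  [0.2,0,0,0,0],
  [0.2,0,0,0,0],
  [0.2,0,0,0,0],
  [0.2,0,0,0,0],
  [0.2,0,0,0,0],
  [0.2,0,0,0,0],
  [0.2,0,0,-2,0],
  [0.2,0,0,-5,0],
  [0.2,0,0,-9,0],
  [0.2,-4,0,-9,0],
  [0.2,-8,0,-9,0],
  [0.2,-12.2,0,-9,0],
  [0.2,-12.2,0,-9,0],
  [0.2,-12.2,0,-9,0],
])

```text
time: 9.65
eef_pos: [496.0, -226.1, 322.5]
orientation: [[0.505, -0.863, 0.002], [-0.863, -0.505, -0.0], [0.001, -0.001, -1.0]]
force: [0.0, 0.5, 0.1]
opening: 52.4
grip_force: 0.0
```

```bash
python3 - <<'E'
from h import *
o=get_obs();print(o['time'],o['eef_pos'],o['opening'],o['force']);R=np.array(o['orientation'])
for n in('wrist','side','scene'):snap(n,n[:2]+'4')
for n in('wr4','si4','sc4'):
  w=world(n);Z=w[...,2];r=np.hypot(w[...,0]-557,w[...,1]+331);im=cv2.imread(f'pics/{n}.png').max(2)
  q=w[(r<55)&(Z>188)&(Z<202)]
  if len(q)>5: print(n,'fl',len(q),cv2.minEnclosingCircle(q[:,:2].astype(np.float32)),np.percentile(q[:,2],[5,50,95]).round(1),'plane',np.linalg.lstsq(np.c_[q[:,:2]-[557,-331],np.ones(len(q))],q[:,2],rcond=None)[0].round(3))
  t=w[(np.hypot(w[...,0]-495,w[...,1]+227)<35)&(Z>147)&(Z<158)&(im<90)]
  if len(t): print('tab',len(t),t.mean(0),'tool',((t.mean(0)-o['eef_pos'])@R).round(1),cv2.minAreaRect(t[:,:2].astype(np.float32)))
a=[cv2.imread('pics/wr4.png')[:,60:460],cv2.resize(cv2.imread('pics/si4.png')[70:220,180:336],(400,384),interpolation=2)]
cv2.imwrite('pics/m4.png',np.hstack(a))
E
```

```text
9.65 [ 495.98456209 -226.12977706  322.51053786] 52.41273714259709 [0.01558324 0.47641576 0.12880618]
wr4 fl 3975 ((558.8377685546875, -330.6109619140625), 41.30961608886719) [192.6 194.3 195.5] plane [-2.00000e-03  3.00000e-03  1.94141e+02]
tab 190 [ 498.09282439 -226.27764148  153.4049907 ] tool [  1.   -1.5 169.1] ((497.86376953125, -226.11895751953125), (26.897024154663086, 7.847294807434082), 30.194856643676758)
si4 fl 195 ((558.2787475585938, -332.762451171875), 43.60845947265625) [189.7 193.3 196.8] plane [-4.00000e-03  7.00000e-03  1.93395e+02]
tab 26 [ 496.17481223 -223.52656567  151.7805101 ] tool [ -2.4  -1.2 170.7] ((495.9032287597656, -224.27847290039062), (25.288066864013672, 10.784690856933594), 25.67880630493164)
sc4 fl 188 ((556.697265625, -334.4796142578125), 42.073726654052734) [189.6 193.5 198.1] plane [-3.00000e-02 -1.90000e-02  1.93296e+02]
tab 15 [ 493.50255263 -230.46206273  151.70630027] tool [  2.3   4.6 170.8] ((494.1148681640625, -229.7504425048828), (24.54006576538086, 6.596746921539307), 41.079837799072266)
```

View pics/m4.png

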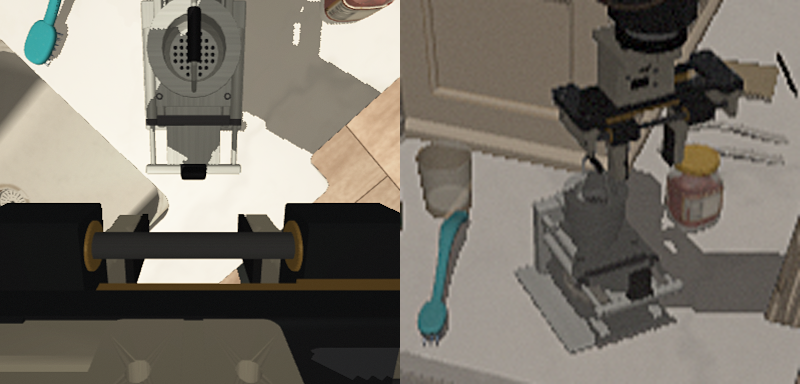

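Wrist view: basket seated level, flange top at z≈194 as expected, gate shut, tab at crop (193,172), centred between the fingers. Next I descend onto the tab.

Call:
drive_tool([
  [0.2,0,-0.1,4,0],
  [0.2,0,-0.1,8,0],
  [0.2,0,-0.1,12,0],
  [0.2,0,-0.1,15,0],
  [0.2,0,-0.1,17,0],
  [0.2,0,-0.1,17.8,0],
  [0.2,0,-0.1,18,0],
  [0.2,0,-0.1,18,0],
  [-1,0,-0.1,18,0],
  [-1,0,-0.1,18,0],
  [-1,0,-0.1,18,0],
  [-1,0,-0.1,18,0],
  [-1,0,-0.1,18,0],
  [-1,0,-0.1,18,0],
  [-1,0,-0.1,18,0],
], force=45)

```text
time: 11.3
eef_pos: [496.5, -226.6, 142.1]
orientation: [[0.504, -0.864, -0.001], [-0.864, -0.504, -0.001], [0.0, 0.001, -1.0]]
force: [-4.2, -2.7, 6.1]
opening: 27.5
grip_force: 45.0
```

Call:
drive_tool([
  [-1,-0.3,0,0,0],
  [-1,-0.6,0,0,0],
  [-1,-1,0,0,0],
  [-1,-1.4,0,0,0],
  [-1,-1.8,0,0,0],
  [-1,-2.2,0,0,0],
  [-1,-2.6,0,0,0],
  [-1,-2.9,0,0,0],
  [-1,-3,0,0,0],
  [-1,-3,0,0,0],
  [-1,-3,0,0,0],
  [-1,-3,0,0,0],
  [-1,-3,0,0,0],
])

```text
time: 12.6
eef_pos: [482.0, -201.9, 142.1]
orientation: [[0.504, -0.864, 0.0], [-0.864, -0.504, -0.002], [0.002, 0.001, -1.0]]
force: [-0.2, -12.1, 1.1]
opening: 27.4
grip_force: 45.0
```

```bash
python3 - <<'E'
from h import *
o=get_obs();print(o['time'],o['eef_pos'],o['opening'],o['grip_force'],o['force'],'moved',np.linalg.norm(o['eef_pos'][:2]-np.array([496.5,-226.6])))
print('along stand -x',o['force'][:2]@np.array([-.504,.864]))
for n in('wrist','side','scene'):snap(n,n[:2]+'5')
for n in('si5','wr5','sc5'):
  w=world(n);Z=w[...,2];r=np.hypot(w[...,0]-557,w[...,1]+331)
  q=w[(r<55)&(Z>188)&(Z<202)]
  if len(q)>5: print(n,'fl',len(q),cv2.minEnclosingCircle(q[:,:2].astype(np.float32)),np.percentile(q[:,2],[5,50,95]).round(1))
a=[cv2.imread('pics/wr5.png')[:,60:460],cv2.resize(cv2.imread('pics/si5.png')[125:225,215:319],(400,384),interpolation=2)]
cv2.imwrite('pics/m5.png',np.hstack(a))
E
```

```text
12.6 [ 482.0115288  -201.91510225  142.14922202] 27.39275041764949 44.9997353553772 [ -0.22117479 -12.10982965   1.10856386] moved 28.622717805330232
along stand -x -10.351420719903913
si5 fl 120 ((561.4052124023438, -330.1033020019531), 43.344913482666016) [189.5 193.5 197.2]
sc5 fl 186 ((556.2905883789062, -332.4484558105469), 41.719486236572266) [190.  193.6 198. ]
```

View pics/m5.png

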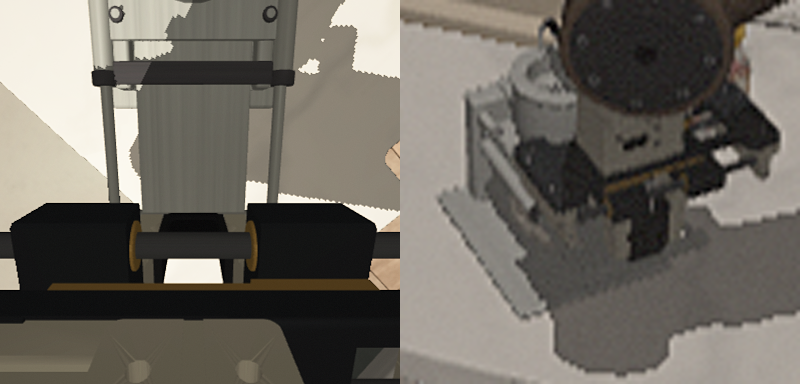

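The gate is out about 28.6 mm, and the 10.4 N pull fits the spring at half travel. The line isn't readable under the strap. I'll nudge it 1 mm, hold and check for slip.

Call:
drive_tool([
  [-1,-0.1,0,0,0],
  [-1,-0.1,0,0,0],
  [-1,-0.1,0,0,0],
  [-1,-0.1,0,0,0],
  [-1,-0.1,0,0,0],
  [-1,-0.1,0,0,0],
  [-1,-0.1,0,0,0],
  [-1,-0.1,0,0,0],
  [-1,-0.1,0,0,0],
  [-1,-0.1,0,0,0],
])

```text
time: 13.75
eef_pos: [481.5, -201.1, 142.1]
orientation: [[0.504, -0.864, 0.0], [-0.864, -0.504, -0.002], [0.002, 0.001, -1.0]]
force: [-0.0, -11.2, 1.2]
opening: 27.4
grip_force: 45.0
```

```bash
python3 - <<'E'
from h import *
o=get_obs();print(o['eef_pos'],o['opening'],o['grip_force'],'moved',np.linalg.norm(o['eef_pos'][:2]-np.array([496.5,-226.6])),'F',o['force'][:2]@np.array([-.504,.864]))
# bowl check and strap/line profile on the plate in the wrist view
snap('wrist','wr6');a=cv2.imread('pics/wr6.png')
w=world('wr6');C=np.array([557.5,-331.5]);u=np.array([-.504,.864])
im=a.mean(2)[:,225:285].mean(1);print([(r,int(im[r]),round(float((w[r,255,:2]-C)@u),1),round(float(w[r,255,2]),1)) for r in range(54,112,3)])
for n in('si5','sc5'):
  w=world(n);Z=w[...,2];q=w[(np.hypot(w[...,0]-557,w[...,1]+331)<62)&(Z>40)&(Z<66)]
  print(n,'bowl',len(q),q.min(0).round() if len(q) else '',q.max(0).round() if len(q) else '')
E
```

```text
[ 481.52106314 -201.09258373  142.13580515] 27.411224451091794 44.99961018562317 moved 29.580345407802078 F -9.654831337384932
[(54, 104, 52.8, 111.4), (57, 102, 54.4, 111.8), (60, 37, 57.1, 117.9), (63, 38, 58.6, 118.0), (66, 38, 60.3, 119.0), (69, 39, 61.6, 118.1), (72, 40, 63.4, 119.7), (75, 39, 64.7, 118.1), (78, 38, 66.2, 117.6), (81, 32, 67.8, 118.9), (84, 91, 68.6, 111.0), (87, 99, 70.1, 110.3), (90, 99, 71.8, 110.0), (93, 99, 73.4, 110.1), (96, 99, 75.1, 110.7), (99, 99, 76.8, 111.8), (102, 99, 78.5, 111.8), (105, 99, 80.1, 111.2), (108, 98, 81.8, 110.7), (111, 98, 83.5, 111.7)]
si5 bowl 54 [ 533. -337.   40.] [ 597. -281.   61.]
sc5 bowl 90 [ 500. -383.   40.] [ 579. -302.   65.]
```

```bash
python3 -c "
from workcell import *
print(hand_in())"
```

```text
the job is handed in; nothing more can be done
None
```

I set the basket in the funnel's mouth, level on the rim and released, then handed in with the fingers still holding the gate about 29.6 mm out (half is 30 mm); nothing touched the bowl, jam jar or salt shaker, and the hand-in returned no verdict.

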